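Find and seat the rocking burner cap

ROBOT

A 7-joint arm with a two-finger parallel gripper is mounted at the origin on the work surface. World frame = base frame: x ahead of the robot, y to its left, z up, the work surface at z = 0. Lengths are in m, angles in rad, forces in N, time in s.
With the tool pointing down it reaches from about 0.4 to 0.85 m from the base axis. Payload 4.5 kg.
Tool frame: the origin (TCP) lies where the fingers leave the gripper's body, on its centre line; the fingertips stand 64 mm ahead of it and the grasp point (between the pads) lies 45 mm ahead of it; z points along the fingers, y is the direction in which the jaws open and shut (so a half turn about z gives the same grasp; the last joint's range is limited). The gripper opens to 88 mm and grips with 3 to 60 N. Pads are 18 mm wide; open, the fingers measure 123 mm over their backs; the gripper's body (75 mm by 187 mm) begins 45 mm behind the grasp point.
Start: joints at [1.301, 0.689, -0.195, 1.565, 0.157, 0.902, -0.215], TCP at [0.187, -0.596, 0.303] pointing down, gripper open.
Joint ranges: [-3.01, 3.01], [-0.46, 2.08], [-1.47, 1.51], [0.13, 2.56], [-1, 4.14], [0.04, 2.09], [-2.66, 2.66]. Speed limits (rad/s): [2.57, 2.57, 3.14, 3.14, 3.14, 3.14, 3.14].

INTERFACE

Orientations are given as a unit quaternion [x, y, z, w].
In Python, from plant import monitor, snapshot, workorder, finder gives the robot as it stands.
- The arm moves only by the tool carry_out, never from a script. Its argument "motion" is one flat list of numbers, 6 for each row, row after row: the shift along the tool's x, y, z in cm, then the turn, a rotation vector about the tool's x, y, z in rad. In form: [x, y, z, rx, ry, rz, x, y, z, rx, ry, rz, ...]. A call has 1 to 8 rows; each row shifts and turns the commanded pose from where the row before left it, along the tool's axes as they then stand; what a row does not reach is not made up. A row lasts 1/8 s, in which the tool goes at most 62.5 mm and 10.7 degrees, less where a joint would pass 70% of its speed; a pose out of reach is approached as far as the arm can. A call with a gripper value outside its range is refused whole. "hand" is the finger opening in cm, from 0 to 8.81, set as the call begins (left out, the last holds). The fingers move at their own pace and stop on an object; "grip_force" is the grip in N (left out, the last holds). Time passes only in rows, so rows that do not move let the fingers close. It gives the time, the measured TCP pose, the force and the opening at its end, in the units of the state.
- monitor.get_state(): the state, without advancing time (a new reading comes with each control period).
- snapshot(name): name is "scene" or "top" or "wrist"; returns a dict with "frame" (420x560x3 uint8, red, green, blue), "range_z" (420x560 float32, m along the optical axis (not along the pixel's ray), 0 where there is no reading), "fx", "fy", "cx", "cy" (pixels), "D" ([k1, k2, p1, p2, k3] as OpenCV has them; the pictures are not rectified), "rvec" (rotation vector, rad) and "tvec" (3), from world to camera coordinates, as OpenCV has them; the wrist camera has in their place "hand_eye" (4x4, takes a point from camera to tool coordinates, whose origin is the TCP and whose axes are the flange's). Camera axes: x right, y down, z forward; pixel columns grow to the right and rows downward; lengths in m; the calibration is good to about 2 mm. A picture is of the moment at which its call begins: read the wrist's pose just before it.
- workorder.finish_job(): hands the job in, once; it reports no verdict.
Trained networks look in a picture, given as the dict that the camera call returned (one of the last four; its "shot" number tells which), for a name from the list of things; names that differ only in an ending like _2 or _b are one class to them, and where a whole thing is asked for, a point or a joint stands for the part that bears it (a point fixed in the world has none). Each returns a list of dicts, best first, with "p" (0 to 1); they miss things now and then, are a little off and sometimes report something else, mostly with a low value. They report only what shows in the picture. A call takes as long as a camera call. They do not tell look-alikes from the thing itself.
- finder.masks_of(picture, thing): "pixels" (420x560 bool, what is visible of it) and "extent" ([left, top, right, bottom] in pixels, round what is visible of it).
The state is a dict: "clock": time; "q": joint angles; "qd": joint speeds; "joint_torque": joint torques, N m; "tool_pos": TCP position; "eef_rot": TCP orientation; "contact_force": force on the tool from outside, world axes, zero at the start; "moment": the same for the moment, N m; "opening": opening from 0.0 (shut) to 1.0 (fully open).
Only numpy, scipy, OpenCV 4.12 (cv2) and the standard library are available. Lean on these libraries where they do the work, as an engineer would, in place of code of your own. Each camera call takes 0.05 s, during which the arm holds its last target. There are 200 camera calls.

TASK

One of the four black burner caps on the white hob is not home: it rocks when its edge is pressed, while the other three stay firm. Press down lightly on the edge of one cap after another until you find the one that rocks, then press that cap firmly in its middle until it sinks home and sits level and steady. Only press: do not lift or take out any cap, leave the other things on the hob and worktop where they are, and finish clear of everything.

Things in the scene. Friction and masses are not known exactly. Their poses are not given: they have to be found in the camera images.
- hob: White enamel hob, 340 x 740 mm, 45 mm high, fixed to the worktop. Origin at the centre of its underside; its x axis points away from the robot, y to its left. The four burners lie in a row at x = +40 mm, y = +240, +80, -80, -240 mm in this frame; four black knobs (reaching 71 mm above the worktop) stand at x = -125 mm, one in front of each burner.
- cap_1: First burner cap from the left (hob y +240 mm): black disc 96 mm across, 0.2 kg, loose with 1 mm of play in a brass cup 112 mm across. Origin: centre of its flat underside, z up. Raised rim 37 to 46 mm from the axis, its top 12 mm above the origin; dished middle (out to 35 mm) 9 mm above it. The cup's edge is 5 to 9 mm below the top of the rim. All four caps are alike.
- cap_2: Second burner cap from the left (hob y +80 mm), same as cap_1. The cups differ in height by a few mm, so a cap's height does not tell whether it is home. A sound cap lies on a flat floor and does not give when its edge is pressed.
- cap_3: Third burner cap from the left (hob y -80 mm), same as cap_1. The cap that is not home (any of the four) stands on a stem 16 mm across under its centre, 4 mm above its cup's floor: about 1 N on its rim tips it by about 0.1 rad until that edge meets the floor, and it comes back level when released.
- cap_4: Fourth burner cap from the left (hob y -240 mm), same as cap_1. Pressed near its centre (within 15 mm) with more than about 11 N, the cap that rocks pushes its stem down, sinks 4 mm and stays home. Pressed at its edge it only tips and does not go home.
- matchbox: Bystander: red matchbox, 54 x 36 x 15 mm, lying on the hob between the first and second burner. Origin at the centre of its underside.
- spice_jar: Bystander: small jar with a green lid, 38 mm across, 50 mm high, on the hob between the third and fourth burner. Origin at the centre of its underside.
- mug: Bystander: blue mug, 80 mm across, 90 mm high, on the worktop left of the hob. Origin at the centre of its underside.
- soap_bottle: Bystander: green bottle, 60 mm across, 170 mm high, on the worktop left of the hob. Origin at the centre of its underside.
- food_can: Bystander: food can, 74 mm across, 100 mm high, on the worktop right of the hob. Origin at the centre of its underside.
- salt_pot: Bystander: small white salt pot with a steel top, 32 mm across, 55 mm high, on the hob between the second and third burner. Origin at the centre of its underside.
- spatula: Bystander: spatula lying on the worktop beyond the hob, along y, handle to the right. Origin near its middle, on the worktop.
There are look-alikes about, which are no part of the job. Leave any purple or turquoise look-alike of the cap_1 alone.

How it is judged:
On the way, in this order (a step that is already met when the one before it is completed fails the run):
1. a cap is pressed on its edge and rocks (tilts by more than 0.05 rad under the fingers) (((angle between cap_1's own z axis and vertical above 0.05 rad and contact force between the fingers and cap_1 above 0.3 N) or (angle between cap_2's own z axis and vertical above 0.05 rad and contact force between the fingers and cap_2 above 0.3 N) or (angle between cap_3's own z axis and vertical above 0.05 rad and contact force between the fingers and cap_3 above 0.3 N) or (angle between cap_4's own z axis and vertical above 0.05 rad and contact force between the fingers and cap_4 above 0.3 N))), for 0.1 s.
2. a cap has sunk home (by more than 3 mm) and lies level (((distance of cap_1 from where it was at the start of the episode above 0.003 m and angle between cap_1's own z axis and vertical below 0.02 rad) or (distance of cap_2 from where it was at the start of the episode above 0.003 m and angle between cap_2's own z axis and vertical below 0.02 rad) or (distance of cap_3 from where it was at the start of the episode above 0.003 m and angle between cap_3's own z axis and vertical below 0.02 rad) or (distance of cap_4 from where it was at the start of the episode above 0.003 m and angle between cap_4's own z axis and vertical below 0.02 rad))), for 0.2 s.
At the end, for the whole second after the job is handed in: The cap that rocked has sunk home (by more than 3 of its 4 mm), all four caps lie level within 0.02 rad, at rest and in their cups (none moved more than 8 mm) (distance of any of cap_1, cap_2, cap_3, cap_4 from where it was at the start of the episode above 0.003 m and angle between each of cap_1, cap_2, cap_3, cap_4's own z axis and vertical below 0.02 rad and linear speed of each of cap_1, cap_2, cap_3, cap_4 below 0.01 m/s and distance of each of cap_1, cap_2, cap_3, cap_4 from where it was at the start of the episode below 0.008 m); the robot touches nothing.
It fails at once if a cap is lifted, pried or shifted out of its cup (moved more than 10 mm, or its middle raised more than 6 mm above the highest place where it can lie) ((distance of cap_1 from where it was at the start of the episode above 0.01 m or height (world z) of cap_1 above 0.069 m) or (distance of cap_2 from where it was at the start of the episode above 0.01 m or height (world z) of cap_2 above 0.069 m) or (distance of cap_3 from where it was at the start of the episode above 0.01 m or height (world z) of cap_3 above 0.069 m) or (distance of cap_4 from where it was at the start of the episode above 0.01 m or height (world z) of cap_4 above 0.069 m)).
It fails at once if another thing on the hob or the worktop is moved by more than 20 mm (distance of any of matchbox, spice_jar, mug, soap_bottle, food_can, salt_pot, spatula from where it was at the start of the episode above 0.02 m).
It also fails if it takes over 58 s, if anything falls off the work surface, if the arm or the gripper's body presses on something with over 40 N, if the wrist force passes 120 N, or if a joint passes its speed limit or range.

## Working session

There is one attempt and no reset: what is moved stays moved. The work goes in short steps, Python scripts to look and compute and a tool call to move; the robot and the scene stay as the last step left them, time stands still between calls to the robot, and variables do not carry over. Pictures are saved under pics/ and viewed, about 8 in all and at most 12, crops included, and the job is handed in when it is done.

Besides the shell and the picture viewer there is one more tool, called after "Request:" in YAML: its name, and indented under it one key for each argument. carry_out: Moves the arm, as the interface text tells. Its arguments: {"type":"object","properties":{"motion":{"type":"array"},"hand":{"type":"number"},"grip_force":{"type":"number"}},"required":["motion"]}

```bash
mkdir -p pics
cat > h.py <<'E'
import numpy as np, cv2
from scipy.spatial.transform import Rotation as R
from plant import monitor, snapshot, workorder, finder
def world(pic,uv,z=None):
    """pixels -> world points; depth from range_z"""
    K=np.array([[pic['fx'],0,pic['cx']],[0,pic['fy'],pic['cy']],[0,0,1]])
    uv=np.asarray(uv,float).reshape(-1,2)
    n=cv2.undistortPoints(uv[:,None],K,np.array(pic['D']))[:,0]
    d=pic['range_z'][uv[:,1].astype(int),uv[:,0].astype(int)]
    c=np.c_[n*d[:,None],d]
    if 'hand_eye' in pic:
        s=pic['state']; H=np.array(pic['hand_eye']); t=c@H[:3,:3].T+H[:3,3]
        return t@R.from_quat(s['eef_rot']).as_matrix().T+s['tool_pos'],d>0
    Rm=cv2.Rodrigues(np.array(pic['rvec'],float))[0]
    return (c-np.ravel(pic['tvec']))@Rm,d>0
def shot(n):
    s=monitor.get_state(); p=snapshot(n); p['state']=s; return p
def save(p,f): cv2.imwrite('pics/'+f,cv2.cvtColor(p['frame'],cv2.COLOR_RGB2BGR))
E
python3 - <<'E'
from h import *
s=monitor.get_state(); print({k:np.round(v,3) for k,v in s.items()})
for n in ['top','scene']:
    p=shot(n); save(p,n+'.png')
    for th in ['hob','cap_1','matchbox','spice_jar','salt_pot','mug','soap_bottle','food_can','spatula']:
        for m in finder.masks_of(p,th)[:7]:
            if m['p']<.3: continue
            v,u=np.nonzero(m['pixels']); w,ok=world(p,np.c_[u,v]); w=w[ok]
            if len(w): 
                lo,hi=np.percentile(w,[2,98],axis=0); print(n,th,round(m['p'],2),m['extent'],'ctr',((lo+hi)/2).round(3),'size',(hi-lo).round(3),'zmed',np.median(w[:,2]).round(4))
E
```

```text
{'clock': np.float64(0.0), 'q': array([ 1.301,  0.69 , -0.194,  1.566,  0.157,  0.902, -0.215]), 'qd': array([ 0.001,  0.003, -0.   , -0.   , -0.   ,  0.001,  0.001]), 'joint_torque': array([-0.0000e+00, -5.2757e+01, -1.2670e+00, -1.5343e+01, -5.2000e-02,
        7.0000e-03,  0.0000e+00]), 'tool_pos': array([ 0.187, -0.596,  0.302]), 'eef_rot': array([ 0.988,  0.151, -0.   , -0.001]), 'contact_force': array([1.212, 0.684, 0.222]), 'moment': array([-0.007,  0.032, -0.032]), 'opening': np.float64(1.003)}
top hob 0.57 [160.9, 163.1, 367.1, 270.4] ctr [0.49  0.053 0.045] size [0.347 0.707 0.017] zmed 0.0435
top hob 0.57 [304.0, 226.5, 315.8, 232.8] ctr [ 0.443 -0.117  0.077] size [0.032 0.033 0.041] zmed 0.0922
top cap_1 0.94 [314.8, 185.6, 340.8, 213.3] ctr [ 0.556 -0.185  0.067] size [0.081 0.087 0.013] zmed 0.0662
top cap_1 0.92 [268.8, 189.1, 296.9, 217.5] ctr [ 0.54  -0.024  0.068] size [0.087 0.09  0.015] zmed 0.0681
top cap_1 0.88 [182.0, 198.7, 212.1, 224.4] ctr [0.504 0.292 0.067] size [0.085 0.089 0.016] zmed 0.0677
top cap_1 0.88 [229.4, 191.4, 255.0, 219.4] ctr [0.524 0.133 0
[... 2150 characters left out ...]
1] size [0.034 0.037 0.054] zmed 0.08
scene salt_pot 0.56 [299.0, 206.1, 309.3, 229.8] ctr [0.531 0.063 0.073] size [0.058 0.041 0.059] zmed 0.0796
scene mug 0.59 [442.9, 164.7, 487.7, 199.3] ctr [0.518 0.546 0.047] size [0.099 0.078 0.09 ] zmed 0.0603
scene soap_bottle 0.56 [451.1, 181.4, 482.1, 230.3] ctr [0.631 0.51  0.086] size [0.074 0.086 0.17 ] zmed 0.0843
scene food_can 0.67 [61.7, 242.1, 102.2, 285.1] ctr [ 0.52  -0.516  0.055] size [0.066 0.066 0.096] zmed 0.0839
scene spatula 0.83 [244.1, 293.8, 362.7, 325.8] ctr [ 0.791 -0.024  0.011] size [0.062 0.268 0.022] zmed 0.0054
scene spatula 0.75 [200.9, 226.2, 233.2, 255.8] ctr [ 0.56  -0.182  0.068] size [0.085 0.085 0.01 ] zmed 0.068
```

View pics/top.png

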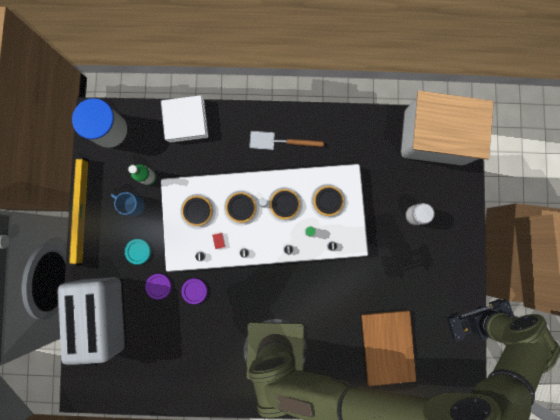

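View pics/scene.png

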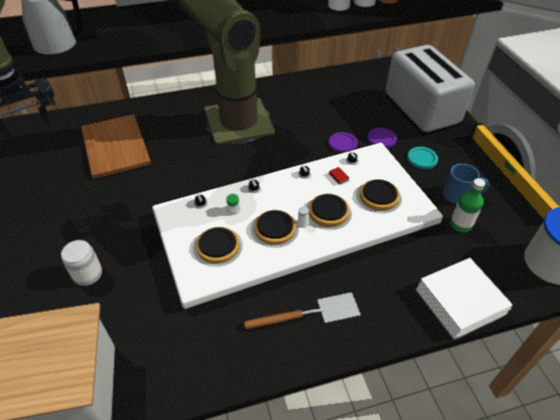

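The top view shows the four hob caps at about (197,211), (241,206), (285,203) and (328,200). The salt pot sits between caps 2 and 3. The purple and turquoise look-alikes are off the hob, at lower left. The scene view agrees. I'll align the tool with the world axes, close the hand and go above cap 4.

Request:
carry_out:
  motion: [0,0,0,0,0,0.152,0,0,0,0,0,0.152,3.3,-4.1,0,0,0,0,3.3,-4.1,0,0,0,0,3.3,-4.1,0,0,0,0,3.3,-4.1,0,0,0,0,3.3,-4.1,0,0,0,0,3.3,-4.1,0,0,0,0]
  hand: 0
  grip_force: 20

```text
clock: 2.0
tool_pos: [0.3861, -0.3491, 0.3029]
eef_rot: [1.0, -0.0, 0.0, 0.0]
contact_force: [0.9, -0.4, -0.3]
opening: 0.114
```

Request:
carry_out:
  motion: [3.3,-4.1,0,0,0,0,3.3,-4.1,0,0,0,0,3.3,-4.1,0,0,0,0,3.3,-4.1,0,0,0,0,0,0,0,0,0,0,0,0,0,0,0,0,0,0,0,0,0,0]

```text
clock: 2.88
tool_pos: [0.516, -0.1882, 0.3028]
eef_rot: [1.0, -0.002, -0.0, 0.001]
contact_force: [-0.2, 0.1, -0.2]
opening: 0.007
```

Run:
```python
from h import *
p=shot('wrist'); save(p,'w1.png'); s=p['state']; print(s['clock'],s['tool_pos'],s['eef_rot'],s['contact_force'],s['opening'])
for m in finder.masks_of(p,'cap_1'):
    v,u=np.nonzero(m['pixels']); w,ok=world(p,np.c_[u,v]); w=w[ok]
    lo,hi=np.percentile(w,[2,98],axis=0); print(round(m['p'],2),m['extent'],((lo+hi)/2).round(4),(hi-lo).round(3),np.percentile(w[:,2],[10,50,90]).round(4))
```

```text
2.875 [ 0.51599603 -0.18822287  0.3027558 ] [ 9.99998543e-01 -1.57950019e-03 -3.77880473e-04  5.25787606e-04] [-0.23635306  0.1144555  -0.24122636] 0.00690035643431979
0.63 [220.0, 76.0, 333.1, 189.9] [ 0.5569 -0.1814  0.0678] [0.085 0.084 0.005] [0.0657 0.0672 0.0698]
0.59 [34.9, 93.7, 147.3, 207.8] [ 0.5416 -0.0244  0.0677] [0.086 0.087 0.01 ] [0.0675 0.0691 0.0718]
```

View pics/w1.png

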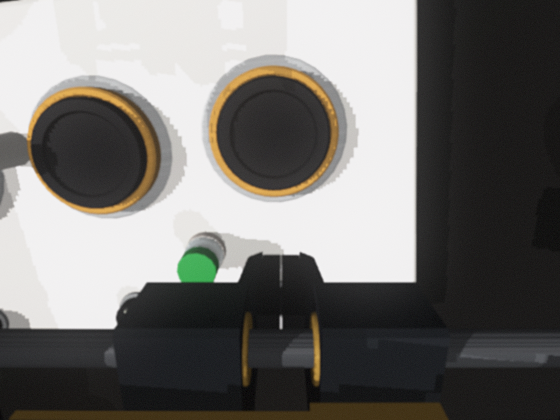

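Wrist view: cap 4 is centred near (275,132) and cap 3 near (93,150). The spice jar, at (198,262), is clear of the fingers. I'll come down over cap 4's near edge.

Request:
carry_out:
  motion: [0.2,-0.6,4,0,0,0,0,0,4,0,0,0,0,0,4,0,0,0,0,0,2.5,0,0,0,0,0,1.3,0,0,0,0,0,0,0,0,0,0,0,0,0,0,0,0,0,0,0,0,0]

```text
clock: 3.98
tool_pos: [0.5196, -0.1807, 0.1458]
eef_rot: [1.0, -0.0, 0.001, 0.0]
contact_force: [0.6, 0.7, -0.3]
opening: 0.005
```

Request:
carry_out:
  motion: [0,0,0.2,0,0,0,0,0,0.2,0,0,0,0,0,0,0,0,0]

```text
clock: 4.35
tool_pos: [0.519, -0.1804, 0.1406]
eef_rot: [1.0, -0.0, -0.0, -0.0]
contact_force: [-0.7, 0.1, -1.2]
opening: 0.005
```

Request:
carry_out:
  motion: [0,0,0.1,0,0,0,0,0,0,0,0,0]

```text
clock: 4.6
tool_pos: [0.519, -0.1805, 0.1396]
eef_rot: [1.0, -0.0, -0.0, 0.0]
contact_force: [0.0, -0.8, -0.5]
opening: 0.006
```

Request:
carry_out:
  motion: [0,0,0.1,0,0,0,0,0,0,0,0,0]

```text
clock: 4.85
tool_pos: [0.519, -0.1804, 0.1387]
eef_rot: [1.0, -0.0, -0.0, 0.0]
contact_force: [0.4, 0.2, 1.2]
opening: 0.002
```

Request:
carry_out:
  motion: [0,0,0.2,0,0,0,0,0,0,0,0,0]

```text
clock: 5.1
tool_pos: [0.519, -0.1804, 0.1365]
eef_rot: [1.0, -0.0, -0.0, -0.0]
contact_force: [-0.0, -0.4, 0.1]
opening: 0.008
```

Request:
carry_out:
  motion: [0,0,0.1,0,0,0,0,0,0,0,0,0]

```text
clock: 5.35
tool_pos: [0.519, -0.1804, 0.1356]
eef_rot: [1.0, -0.0, -0.0, 0.0]
contact_force: [-0.2, 0.2, -0.2]
opening: 0.003
```

Request:
carry_out:
  motion: [0,0,0.1,0,0,0,0,0,0,0,0,0]

```text
clock: 5.6
tool_pos: [0.519, -0.1804, 0.1347]
eef_rot: [1.0, -0.0, -0.0, 0.0]
contact_force: [1.0, -0.3, 0.1]
opening: 0.006
```

Request:
carry_out:
  motion: [0,0,0.1,0,0,0,0,0,0,0,0,0]

```text
clock: 5.85
tool_pos: [0.5191, -0.1805, 0.1341]
eef_rot: [1.0, -0.0, 0.0, 0.0]
contact_force: [-0.7, 0.5, 4.1]
opening: 0.009
```

Request:
carry_out:
  motion: [0,0,0.1,0,0,0,0,0,0,0,0,0]

```text
clock: 6.1
tool_pos: [0.5191, -0.1805, 0.134]
eef_rot: [1.0, -0.0, 0.0, 0.0]
contact_force: [-3.3, 0.5, 13.4]
opening: 0.007
```

Cap 4 is firm: it stops dead at 0.134 and the force climbs 9 N in 1 mm. Cap 3 next.

Request:
carry_out:
  motion: [0,0,-5,0,0,0,-0.5,-5.2,0,0,0,0,-0.5,-5.2,0,0,0,0,-0.5,-5.2,0,0,0,0,0,0,2.4,0,0,0,0,0,2,0,0,0,0,0,0,0,0,0,0,0,0,0,0,0]

```text
clock: 7.1
tool_pos: [0.5043, -0.0247, 0.1391]
eef_rot: [1.0, -0.0, 0.0, 0.0]
contact_force: [0.4, 0.2, -0.0]
opening: 0.006
```

Request:
carry_out:
  motion: [0,0,0.1,0,0,0,0,0,0,0,0,0]

```text
clock: 7.35
tool_pos: [0.5044, -0.0246, 0.1382]
eef_rot: [1.0, -0.0, 0.001, 0.0]
contact_force: [0.7, -0.2, 0.6]
opening: 0.007
```

Request:
carry_out:
  motion: [0,0,0.1,0,0,0,0,0,0,0,0,0]

```text
clock: 7.6
tool_pos: [0.5041, -0.0245, 0.1368]
eef_rot: [1.0, -0.0, 0.0, 0.0]
contact_force: [0.1, -0.0, -0.4]
opening: 0.008
```

Request:
carry_out:
  motion: [0,0,0.1,0,0,0,0,0,0,0,0,0]

```text
clock: 7.85
tool_pos: [0.504, -0.0245, 0.1357]
eef_rot: [1.0, -0.0, -0.0, 0.0]
contact_force: [-0.5, 0.1, -0.1]
opening: 0.002
```

Request:
carry_out:
  motion: [0,0,0.1,0,0,0,0,0,0,0,0,0]

```text
clock: 8.1
tool_pos: [0.5039, -0.0245, 0.1346]
eef_rot: [1.0, -0.0, -0.0, 0.0]
contact_force: [-0.3, 0.1, 0.2]
opening: 0.006
```

Request:
carry_out:
  motion: [0,0,0.1,0,0,0,0,0,0,0,0,0]

```text
clock: 8.35
tool_pos: [0.5041, -0.0245, 0.1336]
eef_rot: [1.0, -0.0, -0.0, 0.0]
contact_force: [-0.9, -0.1, 0.8]
opening: 0.005
```

Request:
carry_out:
  motion: [0,0,0.1,0,0,0,0,0,0,0,0,0]

```text
clock: 8.6
tool_pos: [0.5041, -0.0245, 0.1332]
eef_rot: [1.0, -0.0, 0.0, 0.0]
contact_force: [-1.3, 0.2, 5.7]
opening: 0.009
```

Request:
carry_out:
  motion: [0,0,0.1,0,0,0,0,0,0,0,0,0]

```text
clock: 8.85
tool_pos: [0.504, -0.0245, 0.1329]
eef_rot: [1.0, -0.0, 0.0, 0.0]
contact_force: [-3.0, 0.5, 13.9]
opening: 0.005
```

Run:
```python
from h import *
print([monitor.get_state()['contact_force'].round(1) if hasattr(monitor.get_state()['contact_force'],'round') else monitor.get_state()['contact_force']])
for n in ['wrist','top','scene']:
  p=shot(n); print(n,p['state']['contact_force'],p['state']['tool_pos'])
  if n=='wrist': save(p,'w2.png')
  for m in finder.masks_of(p,'cap_1'):
    v,u=np.nonzero(m['pixels']); w,ok=world(p,np.c_[u,v]); w=w[ok]
    if m['p']<.4 or len(w)<30 or np.median(w[:,2])<.05: continue
    c=np.median(w,axis=0); A=np.c_[w[:,:2]-c[:2],np.ones(len(w))]; k=(abs(w[:,2]-c[2])<.01)
    f=np.linalg.lstsq(A[k],w[k,2],rcond=None)[0]; print(round(m['p'],2),c.round(4),'slope',f.round(4))
```

```text
[array([-3. ,  0.5, 13.9])]
wrist [-3.01894568  0.4650086  13.86589429] [ 0.50404688 -0.02448447  0.13292294]
0.94 [0.5107 0.0925 0.0701] slope [0.2556 0.3073 0.0691]
0.92 [ 0.5476 -0.1347  0.0643] slope [-0.0919  0.4776  0.0648]
0.8 [ 0.5478 -0.0219  0.0703] slope [0.1022 0.0033 0.0708]
top [-2.84316242  0.64554077 13.996958  ] [ 0.50404409 -0.02447483  0.132919  ]
0.88 [0.5069 0.2942 0.0677] slope [ 0.0043 -0.0065  0.0678]
0.88 [ 0.5567 -0.1842  0.0661] slope [-0.0135  0.0111  0.0662]
0.8 [0.5251 0.135  0.069 ] slope [-0.0048 -0.0051  0.069 ]
scene [-3.16752671  0.0809902  14.57798211] [ 0.50406231 -0.02448025  0.13293337]
0.97 [0.5303 0.1367 0.0715] slope [-0.006   0.0059  0.0715]
0.87 [ 0.5618 -0.1821  0.068 ] slope [-0.0036  0.0078  0.068 ]
0.64 [0.5137 0.2958 0.0698] slope [0.0003 0.0084 0.0697]
0.58 [ 0.5496 -0.023   0.0708] slope [0.08   0.0153 0.0711]
```

Cap 3 rocks: its edge gave about 3 mm before stopping, and both the wrist and scene fits show a slope of 0.08–0.10, while the other caps are within 0.015. Next I lift, move over its middle and press.

Request:
carry_out:
  motion: [0,0,-2,0,0,0,2,0,0,0,0,0,1.9,0,0,0,0,0,0,0,1,0,0,0,0,0,0.6,0,0,0,0,0,0,0,0,0]

```text
clock: 9.9
tool_pos: [0.5416, -0.0245, 0.1348]
eef_rot: [1.0, -0.0, -0.002, 0.0]
contact_force: [0.8, -0.7, -0.9]
opening: 0.003
```

Request:
carry_out:
  motion: [0,0,0.2,0,0,0,0,0,0.1,0,0,0,0,0,0,0,0,0]

```text
clock: 10.28
tool_pos: [0.5427, -0.0245, 0.1331]
eef_rot: [1.0, -0.0, -0.0, 0.0]
contact_force: [-1.3, -0.4, 3.9]
opening: 0.004
```

Request:
carry_out:
  motion: [0,0,0.1,0,0,0,0,0,0.1,0,0,0,0,0,0,0,0,0]

```text
clock: 10.65
tool_pos: [0.5428, -0.0245, 0.1314]
eef_rot: [1.0, -0.0, -0.0, 0.0]
contact_force: [-2.0, 0.5, 6.9]
opening: 0.007
```

Request:
carry_out:
  motion: [0,0,0.1,0,0,0,0,0,0,0,0,0]

```text
clock: 10.9
tool_pos: [0.5428, -0.0245, 0.1304]
eef_rot: [1.0, -0.0, -0.0, 0.0]
contact_force: [-1.8, 0.3, 8.3]
opening: 0.008
```

The cap is sinking, so I keep pressing until it bottoms out.

Request:
carry_out:
  motion: [0,0,0.1,0,0,0,0,0,0.1,0,0,0,0,0,0,0,0,0]

```text
clock: 11.28
tool_pos: [0.5427, -0.0245, 0.1295]
eef_rot: [1.0, -0.0, 0.0, 0.0]
contact_force: [-4.9, 1.4, 17.5]
opening: 0.007
```

Request:
carry_out:
  motion: [0,0,0.1,0,0,0,0,0,0.1,0,0,0,0,0,0,0,0,0]

```text
clock: 11.65
tool_pos: [0.5427, -0.0245, 0.1294]
eef_rot: [1.0, -0.0, 0.0, 0.0]
contact_force: [-8.0, 0.6, 37.3]
opening: 0.005
```

Request:
carry_out:
  motion: [0,0,0.1,0,0,0,0,0,0,0,0,0,0,0,0,0,0,0]

```text
clock: 12.02
tool_pos: [0.5427, -0.0245, 0.1294]
eef_rot: [1.0, -0.0, 0.001, 0.0]
contact_force: [-9.5, 0.2, 45.5]
opening: 0.005
```

It stopped hard at 0.1294, about 4 mm down, and took 45 N there. I'll lift clear and check.

Request:
carry_out:
  motion: [0,0,-1,0,0,0,0,0,-4,0,0,0,0,0,-5,0,0,0,0,0,-5,0,0,0,-4,3,-2,0,0,0,0,3,0,0,0,0,0,0,0,0,0,0,0,0,0,0,0,0]

```text
clock: 13.02
tool_pos: [0.5033, -0.0834, 0.2944]
eef_rot: [1.0, 0.0, -0.0, -0.0]
contact_force: [-0.5, 0.8, -1.0]
opening: 0.005
```

Run:
```python
from h import *
for n in ['wrist','top','scene']:
  p=shot(n); print(n,p['state']['clock'],p['state']['contact_force'].round(1),p['state']['tool_pos'])
  save(p,n+'_end.png')
  for m in finder.masks_of(p,'cap_1'):
    v,u=np.nonzero(m['pixels']); w,ok=world(p,np.c_[u,v]); w=w[ok]
    if m['p']<.4 or len(w)<30 or np.median(w[:,2])<.05: continue
    c=np.median(w,axis=0); A=np.c_[w[:,:2]-c[:2],np.ones(len(w))]; k=(abs(w[:,2]-c[2])<.01)
    f=np.linalg.lstsq(A[k],w[k,2],rcond=None)[0]; print(round(m['p'],2),c.round(4),'slope',f.round(4))
```

```text
wrist 13.025 [-0.5  0.8 -1. ] [ 0.50331567 -0.08344558  0.294418  ]
0.92 [ 0.5426 -0.0224  0.0656] slope [0.0015 0.0016 0.0659]
0.91 [ 0.5586 -0.1807  0.0672] slope [ 0.0004 -0.0041  0.0676]
top 13.125 [ 0.2 -0.7  0.4] [ 0.5033685  -0.08297084  0.29430619]
0.85 [0.5242 0.1353 0.0696] slope [0.0088 0.0014 0.0694]
0.67 [ 0.5593 -0.0328  0.0651] slope [0.0193 0.0285 0.0647]
0.62 [0.5074 0.2929 0.0676] slope [-0.0031 -0.0073  0.0678]
scene 13.225 [-1.   0.6 -0.2] [ 0.5032799  -0.08326545  0.29436001]
0.85 [0.5121 0.2952 0.0698] slope [-0.0032 -0.0056  0.0699]
0.79 [0.5305 0.1372 0.0714] slope [-0.0086  0.0047  0.0713]
0.72 [ 0.5611 -0.1815  0.0678] slope [-0.0099 -0.0005  0.0677]
0.59 [ 0.5439 -0.0213  0.0667] slope [0.0044 0.0014 0.0668]
```

View pics/wrist_end.png

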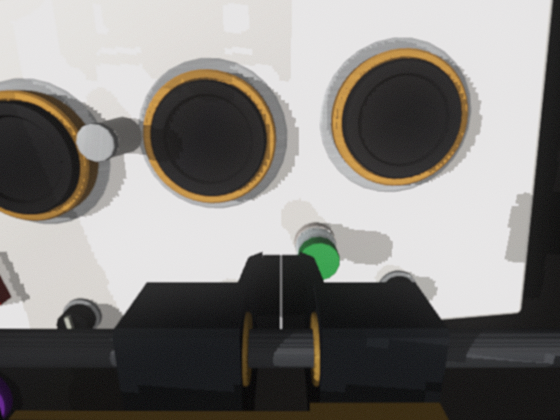

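The closing wrist view shows cap 3 level at (210,137). The salt pot at (95,142) and the jar at (320,258) are where they were. Cap 3's middle dropped from 0.0691 to 0.0656 m, and its slope is below 0.003. The hand is clear, so I'm handing in.

```bash
python3 -c "
from plant import workorder; print(workorder.finish_job())"
```

```text
the job is handed in; nothing more can be done
None
```

Cap 3 was the one that rocked. It is now pressed home, and I handed the job in at about 13 s; no verdict was reported.

- **Finding it:** I pressed the edge of cap 4 first and it was firm. Cap 3's edge gave about 3 mm and tilted about 0.08–0.10 rad by the wrist and scene cameras. I did not press caps 1 and 2, because cap 3 had already rocked.
- **Pressing it home:** Pressed in its middle, cap 3 sank about 4 mm by the arm's reading and then held firm at 45 N.
- **Last checks:**
  - Wrist camera: cap 3's surface had dropped from 69.1 to 65.6 mm, with a slope below 0.003.
  - Scene camera: it had dropped from 70.1 to 66.7 mm, with a slope below 0.005. All the caps were level within about 0.01.
  - Closing wrist picture: the salt pot and spice jar were in place, and the hand was clear of everything.
- **One disagreement:** The top camera gave cap 3 a slope of about 0.03, probably because the arm hid part of the cap in that view. I did not press its edge again to confirm it is steady.

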